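Vent the camera dry box

ROBOT

A 6-joint arm with a two-finger parallel gripper is mounted at the origin on a cart in front of the work surface, level with it; the furniture and walls round the work are solid. World frame = base frame: x ahead of the robot, y to its left, z up, the work surface at z = 0. Lengths are in m, angles in rad, forces in N, time in s.
With the tool pointing down it reaches from about 0.275 to 0.75 m from the base axis. Payload 10.2 kg.
Tool frame: the origin (TCP) lies between the finger pads, 19 mm behind the fingertips; this is the grasp point; z points along the fingers, y is the line along which they close (so a half turn about z gives the same grasp; the last joint's range is limited). The gripper opens to 88 mm and grips with 3 to 60 N. Pads are 18 mm wide; open, the fingers measure 123 mm over their backs; the gripper's body (75 mm by 187 mm) begins 45 mm behind the grasp point.
Start: joints at [-1.323, 0.313, 1.498, -0, 1.331, -0.223], TCP at [0.238, -0.468, 0.257] pointing down, gripper open.
Joint ranges: [-2.94, 2.94], [-0.97, 2.17], [0.19, 2.56], [-1.23, 4.37], [0.02, 3.11], [-2.88, 2.88]. Speed limits (rad/s): [2.39, 2.39, 3.01, 3.14, 3.14, 3.14].

INTERFACE

Orientations are given as [roll, pitch, yaw] about the fixed x, y, z axes, in that order (R = Rz(yaw) Ry(pitch) Rx(roll)).
In Python, from workcell import sense, get_image, job gives the robot as it stands.
- The arm moves only by the tool play_rows, never from a script. Its argument "steps" is one flat list of numbers, 6 for each row, row after row: the shift along the tool's x, y, z as a fraction of full scale, then the turn, a rotation vector about the tool's x, y, z as a fraction of full scale. In form: [x, y, z, ax, ay, az, x, y, z, ax, ay, az, ...]. A call has 1 to 20 rows; each row is the pose to reach, as a shift and turn from the pose commanded when the call began, along the tool's axes at that moment; what a row does not reach only later rows make up. Full scale, the value 1, is 0.15 m for a shift and 60 degrees for a turn. A row lasts 1/10 s, in which the tool goes at most 50 mm and 8.59 degrees, less where a joint would pass 70% of its speed; a pose out of reach is approached as far as the arm can. A call with a number of a shift or a turn outside -1 to 1 is refused whole. A call with a gripper value outside its range is refused whole. "gripper" is the opening, from -1 (shut) to 1 (fully open), set as the call begins (left out, the last holds). The fingers move at their own pace and stop on an object; "newtons" is the grip in N (left out, the last holds). Time passes only in rows, so rows that repeat a pose let the fingers close. It gives the time, the measured TCP pose, the force, the opening and the grip force at its end, in the units of the state.
- sense(): the state, without advancing time (a new reading comes with each control period).
- get_image(name): name is "scene" or "top"; returns a dict with "frame" (400x640x3 uint8, blue, green, red), "vertical_fov" (degrees; the focal length in pixels is half the picture's height over the tangent of half this angle, whatever the lens; pixels are square), "cx", "cy" (the principal point, pixels), "eye" and "orientation" of the camera in the world. Camera axes: x right, y up, looking along -z (the intrinsics and any distortion apply to the point x, -y, -z); pixel columns grow to the right and rows downward; lengths in m; the calibration is good to about 2 mm. A picture is of the moment at which its call begins. There is no depth.
- job.hand_in(): hands the job in; it is judged then, once.
The state is a dict: "time": time; "joints": joint angles; "qd": joint speeds; "joint_torque": joint torques, N m; "tcp_pos": TCP position; "tcp_rot": TCP orientation; "contact_force": force on the tool from outside, world axes, zero at the start; "moment": the same for the moment, N m; "width": opening from 0.0 (shut) to 1.0 (fully open); "gripper_force": force on a finger pad.
Only numpy, scipy, OpenCV 4.12 (cv2) and the standard library are available. Lean on these libraries where they do the work, as an engineer would, in place of code of your own. Each camera call takes 0.05 s, during which the arm holds its last target. There are 200 camera calls.

TASK

A fresh drying cartridge has just gone into the bay of the camera dry box. First press the bay's open white lid down on its orange pad until it snaps fully shut. Then take the big clear lid by its bar handle, pull until the sticky rubber seal lets go, and hold it just slightly open, with a gap of about 3 cm at its front edge, so that the air can even out: do not let it fly wide open. Finish while still holding the lid steady there by its handle, and leave the other things on the desk alone.

Things in the scene. Friction and masses are not known exactly. Their poses are not given: they have to be found in the camera images.
- dry_box: the camera dry box, a grey tub 200 (x) x 300 (y) x 85 mm high that does not slide; a chamber under a clear lid on its left (+y), a narrow cartridge bay with a white lid on its right (-y), a round dial on the front wall. Origin: centre of its underside; x points from its front (robot side) to the hinges at its back, y to its left, z up
- lid_angle (a joint): angle of the clear lid in its dark frame, 205 mm wide, 206 mm from hinge to front edge, 0.52 kg; 0 shut, grows as the front rises (0.14 rad = 29 mm gap). Its rubber seal lets go at about 16 N of pull at the handle, within the first 3 mm of lift; from 13 mm on only the weight is left, about 3 N at the handle. The hinge is free: let go, the lid drops back to a gap of about 12 mm or less
- main_lid: the clear lid with its handle; origin in the middle of its hinge line, 104 mm behind the box's centre and 91 mm above the desk; when shut its axes are those of the box, and its top face is 7 mm above the origin
- lid_handle (a point): aluminium bar handle near the clear lid's front: round bar 14 mm thick, 80 mm long, along the box's y, on two 11 mm posts 66 mm apart. Point at the bar's middle, 34 mm above the lid's top; with the lid shut 132 mm above the desk, 80 mm in front of the box's centre, 47 mm to its left, 184 mm before the hinge line. Turns with the lid
- main_lid_front (a point): middle of the lower front edge of the clear lid
- bay_lid (a joint): angle of the bay's white lid, 89 mm wide, 206 mm from hinge to front edge, 6 mm thick; 0 fully shut, grows as the front rises; starts open, 0.25 to 0.65 rad. A stiff hinge keeps it where it is left (1 to 2 N at the pad moves it down). At about 0.045 rad (pad 7 mm too high) it meets its snap: pushing there with about 9 N makes it jump home to 0, where it stays
- bay_lid_press (a point): middle of the orange thumb pad (40 x 46 mm) on top of the white lid, 158 mm from the hinge line. With the lid shut it lies 54 mm in front of the box's centre, 104 mm to its right and 99 mm above the desk (the solid lid face is 2 mm lower)
- bay_lid_hinge (a point): middle of the white lid's hinge line, which runs along the box's y, 104 mm behind the box's centre and 91 mm above the desk
- spent_cartridge: the used drying cartridge, a loose white block 62 x 46 x 26 mm with dark slots and a pink window, to the right of the box; origin at the centre of its underside
- spare_lens: a loose black camera lens standing upright, 66 mm thick and 73 mm high, to the right of the box; origin at the centre of its underside

How it is judged:
By the outcome, as a careful person would: the job done as asked, in the order asked, and still so for the second after the job is handed in, while the arm keeps its last pose, push and grip.
It also fails if it takes over 40 s, if anything falls off the work surface, if the arm or the gripper's body presses on something with over 40 N, if the wrist force passes 120 N, or if a joint passes its speed limit or range.

## Working session

There is one attempt and no reset: what is moved stays moved. The work goes in short steps, Python scripts to look and compute and a tool call to move; the robot and the scene stay as the last step left them, time stands still between calls to the robot, and variables do not carry over. Pictures are saved under pics/ and viewed, at most 10 in all, crops included, and the job is handed in when it is done.

Besides the shell and the picture viewer there is one more tool, called after ">>>" as a command line: name --argument value ..., lists and objects as JSON in quotes. play_rows: Moves the arm, as the interface text tells. Its arguments: {"type":"object","properties":{"steps":{"type":"array"},"gripper":{"type":"number"},"newtons":{"type":"number"}},"required":["steps"]}

```bash
mkdir -p pics; ls
python3 - <<'E'
from workcell import sense,get_image
import cv2,json
s=sense();print({k:s[k] for k in('time','tcp_pos','tcp_rot','contact_force','width')})
for n in('scene','top'):
    d=get_image(n);cv2.imwrite(f'pics/{n}0.png',d['frame']);print({k:v for k,v in d.items() if k!='frame'})
E
```

```text
pics
{'time': 0.0, 'tcp_pos': array([ 0.23805446, -0.46766333,  0.25687122]), 'tcp_rot': array([-3.14030183e+00, -2.73576269e-04,  4.70808099e-01]), 'contact_force': array([ 0.34109995, -0.12609816, -0.01694629]), 'width': 1.0009916323170764}
{'vertical_fov': 50.05027495110066, 'cx': 322.1313721822521, 'cy': 199.83452405510937, 'eye': array([0.29113747, 0.63363223, 0.62993116]), 'orientation': array([ 0.88393048, -0.00380111, -2.68800574])}
{'vertical_fov': 44.899072422888636, 'cx': 306.16213932837263, 'cy': 195.730286772607, 'eye': array([0.4961209 , 0.0333299 , 1.05914536]), 'orientation': array([ 0.06403469, -0.02786177, -1.54908034])}
```

View pics/scene0.png

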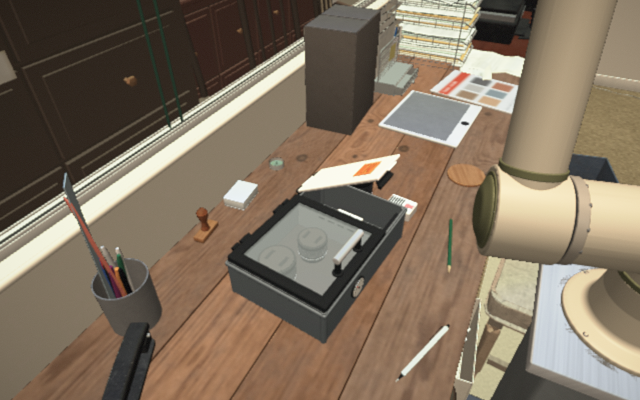

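View pics/top0.png

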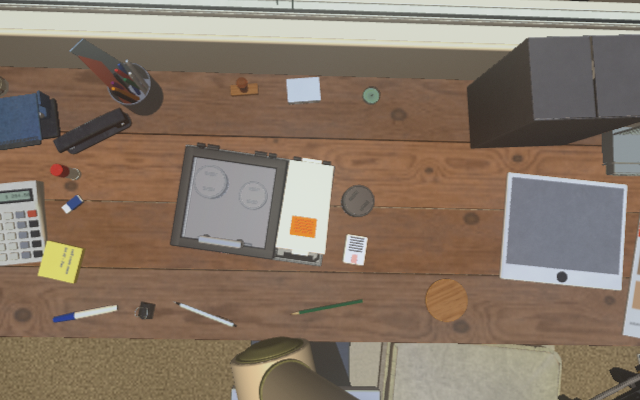

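The top view shows the box turned slightly, with its clear lid at about (172–288, 145–258), the handle at (220,242) and the orange pad at (303,227). The lens is at (358,200) and the cartridge at (355,249). In the scene view the pad is at (370,168) and the handle at (348,250).

```bash
cat > cam.py <<'E'
import numpy as np,cv2
from scipy.spatial.transform import Rotation as R
from workcell import get_image,sense
def ray(d,p):
    h=d['frame'].shape[0];f=h/2/np.tan(np.radians(d['vertical_fov'])/2)
    v=np.array([(p[0]-d['cx'])/f,-(p[1]-d['cy'])/f,-1.]);v=R.from_euler('xyz',d['orientation']).apply(v)
    return np.array(d['eye']),v/np.linalg.norm(v)
def onz(d,p,z):
    e,v=ray(d,p);return e+v*(z-e[2])/v[2]
def tri(a,p,b,q):
    e,v=ray(a,p);g,w=ray(b,q)
    t=np.linalg.lstsq(np.c_[v,-w],g-e,rcond=None)[0];x,y=e+v*t[0],g+w*t[1]
    return (x+y)/2,np.linalg.norm(x-y)
def biggest(m):
    c=max(cv2.findContours(m,cv2.RETR_EXTERNAL,cv2.CHAIN_APPROX_NONE)[0],key=cv2.contourArea);return c
def orange(d,x0,y0,x1,y1):
    h=cv2.cvtColor(d['frame'],cv2.COLOR_BGR2HSV);m=cv2.inRange(h,(4,200,200),(18,255,255))
    k=np.zeros_like(m);k[y0:y1,x0:x1]=m[y0:y1,x0:x1]
    c=biggest(k);M=cv2.moments(c);return np.array([M['m10']/M['m00'],M['m01']/M['m00']]),cv2.contourArea(c),cv2.minAreaRect(c)
E
python3 - <<'E'
from cam import *
t,s=get_image('top'),get_image('scene')
a=orange(t,280,200,330,250);b=orange(s,340,140,410,190);print(a,b,tri(t,a[0],s,b[0]))
g=t['frame'];h=cv2.cvtColor(g,cv2.COLOR_BGR2HSV)
m=cv2.inRange(h,(0,0,0),(180,90,75));k=np.zeros_like(m);k[135:270,160:345]=m[135:270,160:345]
c=biggest(k);print(cv2.minAreaRect(c),cv2.boxPoints(cv2.minAreaRect(c)))
A=cv2.resize(g[135:270,160:345],None,fx=4,fy=4,interpolation=cv2.INTER_CUBIC)
B=cv2.resize(s['frame'][150:350,220:420],None,fx=3,fy=3,interpolation=cv2.INTER_CUBIC)
cv2.imwrite('pics/t1.png',A);cv2.imwrite('pics/s1.png',B)
E
```

```text
Traceback (most recent call last):
  File "cam.py", line 19, in orange
    c=biggest(k);M=cv2.moments(c);return np.array([M['m10']/M['m00'],M['m01']/M['m00']]),cv2.contourArea(c),cv2.minAreaRect(c)
  File "cam.py", line 15, in biggest
    c=max(cv2.findContours(m,cv2.RETR_EXTERNAL,cv2.CHAIN_APPROX_NONE)[0],key=cv2.contourArea);return c
ValueError: max() iterable argument is empty
```

```bash
sed -i 's/(4,200,200),(18,255,255)/(3,170,150),(22,255,255)/' cam.py
python3 - <<'E'
from cam import *
t,s=get_image('top'),get_image('scene')
g=t['frame'];h=cv2.cvtColor(g,cv2.COLOR_BGR2HSV)
print(h[228,298:308:3],s['frame'][168,368:372])
A=cv2.resize(g[135:270,160:345],None,fx=4,fy=4,interpolation=cv2.INTER_CUBIC)
B=cv2.resize(s['frame'][150:350,220:420],None,fx=3,fy=3,interpolation=cv2.INTER_CUBIC)
cv2.imwrite('pics/t1.png',A);cv2.imwrite('pics/s1.png',B)
m=cv2.inRange(h,(0,0,0),(180,90,75));k=np.zeros_like(m);k[135:270,160:345]=m[135:270,160:345]
c=biggest(k);print(cv2.minAreaRect(c),cv2.boxPoints(cv2.minAreaRect(c)))
a=orange(t,280,200,330,250);b=orange(s,340,140,410,190);print(a,b,tri(t,a[0],s,b[0]))
E
```

```text
[[ 12 193 222]
 [ 13 195 225]
 [ 13 189 216]
 [ 15 192 219]] [[ 67 122 232]
 [ 65 119 232]
 [ 73 132 242]
 [ 75 139 244]]
((295.1300354003906, 253.90463256835938), (44.78084182739258, 13.152946472167969), 8.746162414550781) [[271.99997 257.     ]
 [273.99997 244.00002]
 [318.2601  250.80927]
 [316.2601  263.80927]]
(array([302.89607589, 226.4407072 ]), 386.5, ((302.8699951171875, 226.40997314453125), (23.90021324157715, 17.819091796875), 8.130102157592773)) (array([366.47126437, 168.54597701]), 87.0, ((366.5000305175781, 168.5), (7.071068286895752, 22.62742042541504), 45.0)) (array([0.49838182, 0.01507827, 0.17423784]), np.float64(0.0026587662718449696))
```

View pics/t1.png

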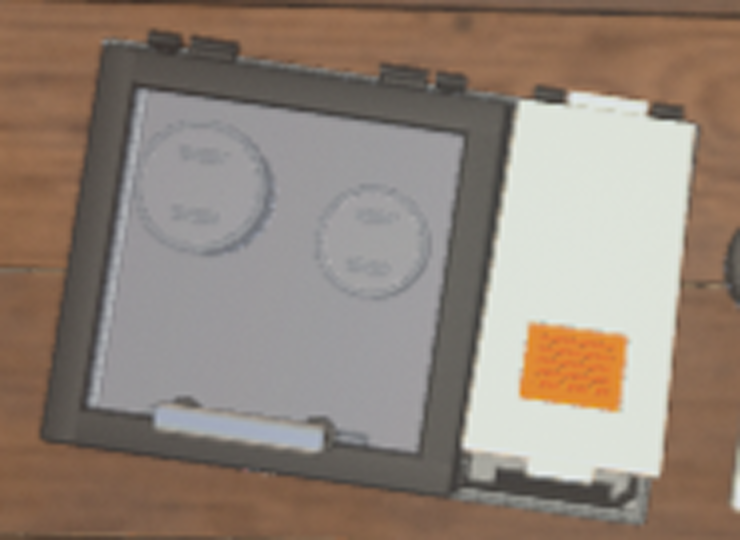

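View pics/s1.png

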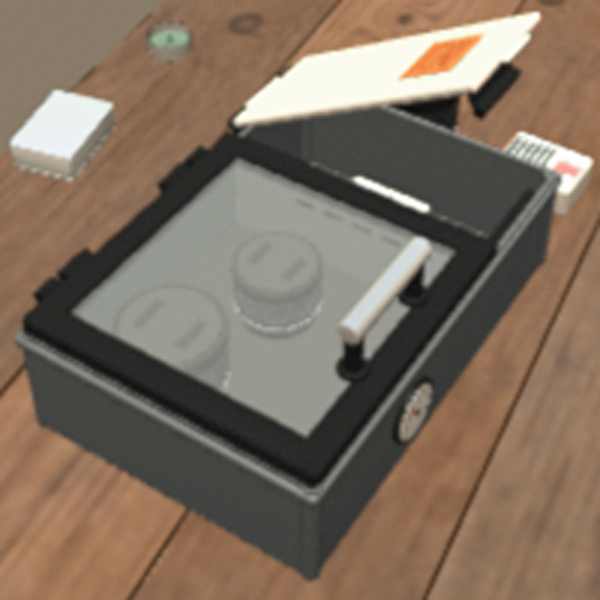

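The crops give lid frame corners in t1 at (105,42), (45,437), (455,495) and (515,100). The bar's ends are at (155,418) and (326,437) in t1, and at (350,330) and (418,245) in s1. The pad's centre in s1 is about (442,58).

Run:
```python
from cam import *
t,s=get_image('top'),get_image('scene')
T=lambda p:np.array(p)/4+[160,135]
S=lambda p:np.array(p)/3+[220,150]
C=[onz(t,T(p),.098) for p in [(105,42),(45,437),(455,495),(515,100)]]
for i in range(4):
    e=C[(i+1)%4]-C[i];print(C[i].round(4),np.linalg.norm(e).round(4),np.degrees(np.arctan2(e[1],e[0])).round(2))
for a,b in [((159,418),(350,330)),((322,437),(418,247))]:
    print('bar',tri(t,T(a),s,S(b)),onz(t,T(a),.132))
p,g=tri(t,T((574,366)),s,S((442,58)));print('pad',p,g)
# box centre: lid centre line y: lid from x -0.104..0.102 ; estimate from corners
yaw=np.mean([np.arctan2(*(C[0]-C[1])[1::-1]),np.arctan2(*(C[3]-C[2])[1::-1])])
for q in np.linspace(.0,.14,1):pass
print('yaw deg',np.degrees(yaw))
```

```text
[0.6529 0.2487 0.098 ] 0.1974 173.63
[0.4567 0.2706 0.098 ] 0.203 -96.87
[0.4324 0.0691 0.098 ] 0.1982 -7.2
[0.629  0.0442 0.098 ] 0.2059 83.35
bar (array([0.46922072, 0.20945697, 0.1312537 ]), np.float64(0.002244768355060322)) [0.46819422 0.20891402 0.132     ]
bar (array([0.46190003, 0.13243184, 0.12812337]), np.float64(0.0025957735312312027)) [0.46082062 0.13159791 0.132     ]
pad [0.4977071  0.01371628 0.17186544] 0.0014039147184718194
yaw deg -6.785445796810259
```

```bash
cat > plan.py <<'E'
import sys,numpy as np
from scipy.spatial.transform import Rotation as R
from workcell import sense
YAW=np.radians(-6.5)
def to(p,tilt=0.):
    s=sense();R0=R.from_euler('xyz',s['tcp_rot'])
    R1=R.from_euler('xyz',[np.pi,0,YAW+np.pi/2]);R1=R1*R.from_rotvec([tilt,0,0])
    d=R0.inv().apply(np.array(p)-s['tcp_pos'])/.15;r=(R0.inv()*R1).as_rotvec()/np.radians(60)
    return np.r_[d,r].round(3)
if __name__=='__main__':
    a=[float(x) for x in sys.argv[1:]];s=sense()
    print(s['time'],s['tcp_pos'].round(4),s['contact_force'].round(1),s['joints'].round(2));print(to(a[:3],*a[3:]).tolist())
E
python3 plan.py .494 .016 .24
```

```text
0.4 [ 0.2381 -0.4679  0.2574] [-0.7  0.8  0.4] [-1.32  0.31  1.5  -0.    1.33 -0.22]
[2.983, -2.101, 0.116, -0.0, -0.0, -0.942]
```

>>> play_rows --steps '[0.25,-0.17,0,0,0,-0.14,0.5,-0.35,0,0,0,-0.28,0.75,-0.52,0,0,0,-0.42,1,-0.7,0,0,0,-0.56,1,-0.7,0,0,0,-0.7,1,-0.7,0,0,0,-0.84,1,-0.7,0,0,0,-0.942,1,-0.7,0,0,0,-0.942]' --gripper -1 --newtons 20

```text
time: 1.2
tcp_pos: [0.3242, -0.3062, 0.2575]
tcp_rot: [3.142, 0.0, 1.458]
contact_force: [-1.1, 0.7, 0.1]
width: 0.296
gripper_force: 0.0
```

```bash
python3 plan.py .494 .016 .24
```

```text
1.2 [ 0.3242 -0.3062  0.2575] [-1.1  0.7  0.1] [-1.02  0.14  1.72 -0.    1.29 -0.91]
[2.261, 0.884, 0.116, 0.0, 0.0, 0.001]
```

>>> play_rows --steps '[0.25,0.1,0,0,0,0,0.5,0.2,0,0,0,0,0.75,0.3,0,0,0,0,1,0.4,0,0,0,0]'

```text
time: 1.6
tcp_pos: [0.4012, -0.1627, 0.2575]
tcp_rot: [3.141, 0.0, 1.453]
contact_force: [0.6, -0.8, -0.4]
width: 0.0
gripper_force: 0.0
```

>>> play_rows --steps '[0.25,0.1,0,0,0,0,0.5,0.2,0,0,0,0,0.75,0.3,0,0,0,0,1,0.4,0,0,0,0,1,0.4,0,0,0,0]'

```text
time: 2.1
tcp_pos: [0.4785, -0.0186, 0.2573]
tcp_rot: [3.141, -0.001, 1.458]
contact_force: [-0.3, -0.6, -0.3]
width: 0.005
gripper_force: 0.0
```

```bash
python3 plan.py .494 .016 .215
```

```text
2.1 [ 0.4785 -0.0186  0.2573] [-0.3 -0.6 -0.3] [-0.28  0.21  1.63  0.    1.3  -0.17]
[0.241, 0.077, 0.282, 0.0, -0.001, 0.001]
```

>>> play_rows --steps '[0.12,0.04,0.1,0,0,0,0.24,0.08,0.2,0,0,0,0.24,0.08,0.28,0,0,0,0.24,0.08,0.28,0,0,0]'

```text
time: 2.5
tcp_pos: [0.4926, 0.0121, 0.214]
tcp_rot: [-3.138, -0.0, 1.456]
contact_force: [-0.3, -0.1, 0.2]
width: 0.006
gripper_force: 0.0
```

>>> play_rows --steps '[0,0,0.05,0,0,0,0,-0.01,0.1,0,0,0,0,-0.02,0.15,0,0,0,0,-0.03,0.2,0,0,0,0,-0.04,0.25,0,0,0,0,-0.05,0.3,0,0,0,0,-0.065,0.35,0,0,0,0,-0.08,0.4,0,0,0,0,-0.09,0.45,0,0,0,0,-0.1,0.5,0,0,0,0,-0.11,0.54,0,0,0]'

```text
time: 3.6
tcp_pos: [0.4769, 0.0145, 0.1338]
tcp_rot: [3.142, -0.0, 1.457]
contact_force: [0.6, 0.1, 1.2]
width: 0.007
gripper_force: 0.3
```

```bash
python3 plan.py .4755 .0175 .118;  python3 - <<'E'
from cam import *
t=get_image('top');cv2.imwrite('pics/t2.png',t['frame']);s=get_image('scene')
cv2.imwrite('pics/s2.png',cv2.resize(s['frame'][130:330,220:440],None,fx=3,fy=3,interpolation=cv2.INTER_CUBIC))
E
```

```text
3.6 [0.4769 0.0145 0.1338] [0.6 0.1 1.2] [-0.22  0.35  1.8   0.    0.99 -0.1 ]
[0.019, -0.012, 0.105, 0.0, -0.0, -0.0]
```

View pics/s2.png

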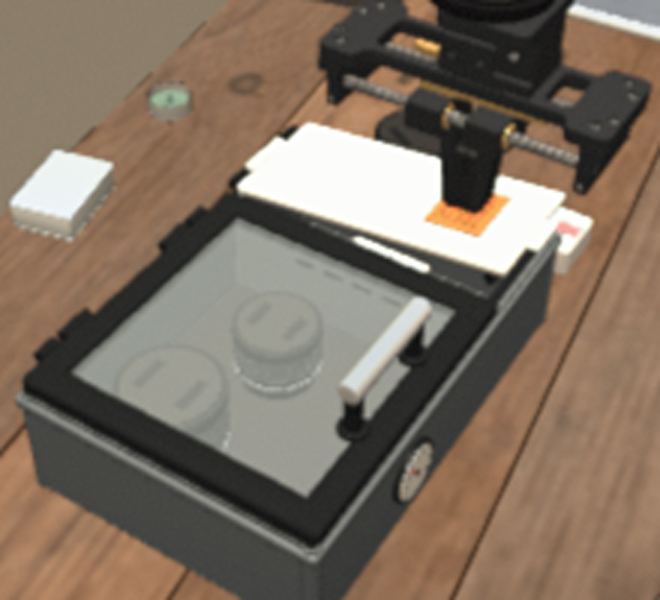

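The fingertips are pressing the orange pad at (470,205), and the white lid is down to a few degrees open. I'll go on through the snap.

>>> play_rows --steps '[0.02,0,0.02,0,0,0,0.02,0,0.04,0,0,0,0.02,0,0.055,0,0,0,0.02,0,0.07,0,0,0,0.02,0,0.08,0,0,0,0.02,0,0.09,0,0,0,0.02,0,0.1,0,0,0,0.02,0,0.1,0,0,0]'

```text
time: 4.5
tcp_pos: [0.4773, 0.0175, 0.1194]
tcp_rot: [3.142, -0.0, 1.457]
contact_force: [0.0, 0.5, -0.5]
width: 0.004
gripper_force: 0.0
```

>>> play_rows --steps '[0,0,0.007,0,0,0,0,0,0.015,0,0,0,0,0,0.02,0,0,0,0,0,0.02,0,0,0]'

```text
time: 4.9
tcp_pos: [0.4773, 0.0174, 0.1162]
tcp_rot: [-3.141, -0.0, 1.457]
contact_force: [-0.1, 0.2, 0.8]
width: 0.006
gripper_force: 0.0
```

>>> play_rows --steps '[0,0,0.007,0,0,0,0,0,0.013,0,0,0,0,0,0.013,0,0,0]'

```text
time: 5.2
tcp_pos: [0.4774, 0.0175, 0.1158]
tcp_rot: [3.141, 0.0, 1.458]
contact_force: [-7.3, 1.4, 18.0]
width: 0.008
gripper_force: 8.5
```

>>> play_rows --steps '[0,0,-0.1,0,0,0,0,0,-0.3,0,0,0,0,0,-0.5,0,0,0,0,0,-0.6,0,0,0,0,0,-0.6,0,0,0]' --gripper 1

```text
time: 5.7
tcp_pos: [0.4781, 0.0173, 0.2062]
tcp_rot: [3.138, 0.0, 1.457]
contact_force: [-0.0, -0.6, -0.8]
width: 0.436
gripper_force: 0.0
```

```bash
python3 plan.py .465 .1707 .2;  python3 - <<'E'
from cam import *
s=get_image('scene')
cv2.imwrite('pics/s3.png',cv2.resize(s['frame'][130:330,220:440],None,fx=3,fy=3,interpolation=cv2.INTER_CUBIC))
E
```

```text
5.7 [0.4781 0.0173 0.2062] [-0.  -0.6 -0.8] [-0.21  0.26  1.71  0.    1.17 -0.1 ]
[1.006, -0.203, 0.04, 0.004, 0.0, -0.0]
```

View pics/s3.png

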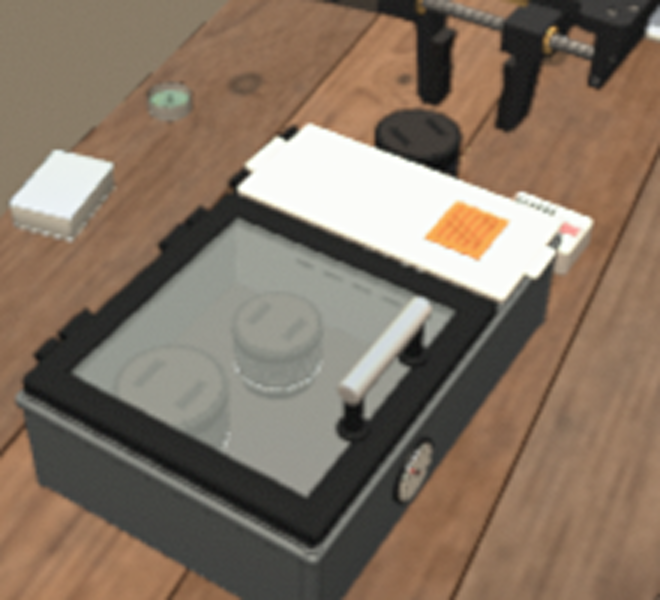

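The white lid now lies flush with the clear lid's frame, with the pad at (468,230), so it is shut. I'll go to the handle.

>>> play_rows --steps '[0.2,-0.04,0,0,0,0,0.45,-0.09,0,0,0,0,0.7,-0.14,0,0,0,0,0.9,-0.18,0,0,0,0,1,-0.2,0,0,0,0,1,-0.2,0,0,0,0]'

```text
time: 6.35
tcp_pos: [0.4637, 0.1712, 0.203]
tcp_rot: [-3.139, 0.0, 1.46]
contact_force: [-0.1, 0.4, 0.2]
width: 0.996
gripper_force: 0.0
```

```bash
python3 plan.py .465 .1707 .132
```

```text
6.35 [0.4637 0.1712 0.203 ] [-0.1  0.4  0.2] [0.12 0.3  1.67 0.   1.18 0.23]
[-0.002, 0.01, 0.473, -0.002, 0.0, 0.002]
```

>>> play_rows --steps '[0,0.01,0.08,0,0,0,0,0.01,0.18,0,0,0,0,0.01,0.28,0,0,0,0,0.01,0.38,0,0,0,0,0.01,0.44,0,0,0,0,0.01,0.473,0,0,0,0,0.01,0.473,0,0,0]'

```text
time: 7.05
tcp_pos: [0.4659, 0.1692, 0.1329]
tcp_rot: [-3.14, 0.0, 1.457]
contact_force: [-0.2, 0.6, 0.4]
width: 0.999
gripper_force: 0.0
```

>>> play_rows --steps '[0,0,0,0,0,0,0,0,0,0,0,0,0,0,0,0,0,0,0,0,0,0,0,0,0,0,0,0,0,0,0,0,0,0,0,0,0,0,0,0,0,0,0,0,0,0,0,0,0,0,0,0,0,0,0,0,0,0,0,0]' --gripper -1 --newtons 50

```text
time: 8.05
tcp_pos: [0.4646, 0.1699, 0.1332]
tcp_rot: [-3.137, 0.0, 1.457]
contact_force: [-8.1, 0.5, 2.5]
width: 0.134
gripper_force: 49.9
```

>>> play_rows --steps '[0,-0.004,0,0,0,0,0,-0.002,-0.012,0.01,0,0,0,0.001,-0.0245,0.019,0,0,0,0.004,-0.037,0.029,0,0,0,0.007,-0.049,0.038,0,0,0,0.01,-0.061,0.048,0,0,0,0.014,-0.073,0.057,0,0,0,0.014,-0.073,0.057,0,0]'

```text
time: 8.85
tcp_pos: [0.4677, 0.1695, 0.1452]
tcp_rot: [-3.08, 0.0, 1.457]
contact_force: [-7.8, 1.4, -1.8]
width: 0.135
gripper_force: 50.1
```

>>> play_rows --steps '[0,0,-0.012,0.01,0,0,0,0.003,-0.024,0.019,0,0,0,0.006,-0.037,0.029,0,0,0,0.009,-0.049,0.038,0,0,0,0.012,-0.061,0.048,0,0,0,0.015,-0.073,0.057,0,0,0,0.018,-0.085,0.067,0,0,0,0.022,-0.097,0.0765,0,0,0,0.022,-0.097,0.0765,0,0,0,0.022,-0.097,0.0765,0,0]'

```text
time: 9.85
tcp_pos: [0.4723, 0.169, 0.1589]
tcp_rot: [-3.001, 0.0, 1.457]
contact_force: [-5.0, 0.0, -1.7]
width: 0.136
gripper_force: 50.1
```

Run:
```python
from cam import *
s=get_image('scene');x=sense();print(x['tcp_pos'],x['tcp_rot'],x['contact_force'],x['qd'].round(3))
cv2.imwrite('pics/s4.png',cv2.resize(s['frame'][130:330,220:440],None,fx=3,fy=3,interpolation=cv2.INTER_CUBIC))
```

```text
[0.47229504 0.1689685  0.15892618] [-3.00140780e+00  5.21063625e-05  1.45718678e+00] [-5.01702845  0.02884416 -1.85510039] [-0.001 -0.002 -0.001  0.    -0.001  0.002]
```

View pics/s4.png

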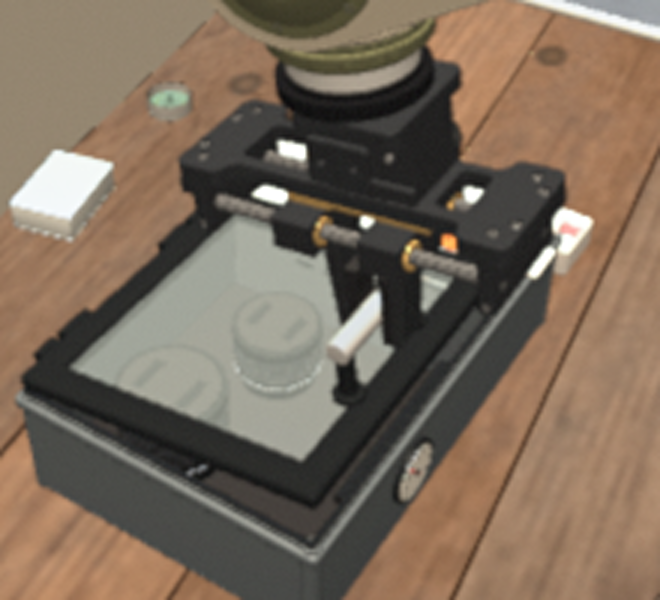

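The clear lid is lifted evenly. Its near front corner moved from about (315,547) to (315,500), which fits a gap of about 3 cm. The handle rose 25.7 mm (0.14 rad), the bay lid is still shut and the grip is steady at 50 N.

```bash
python3 -c "
from workcell import job;print(job.hand_in())"
```

```text
the job is handed in; nothing more can be done
None
```

The bay lid is snapped shut, and the clear lid is unsealed and held by its handle at a gap of about 29 mm; I handed the job in at about 10 s.

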